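# Fetch the immersion oil from behind the reagent bottles

## Robot

A 6-joint arm with a two-finger parallel gripper is mounted at the origin on the work surface. World frame = base frame: x ahead of the robot, y to its left, z up, the work surface at z = 0. Lengths are in m, angles in rad, forces in N, time in s.
With the tool pointing down it reaches from about 0.4 to 0.825 m from the base axis. Payload 7 kg.
Tool frame: the origin (TCP) lies at the very end of the fingers, on their centre line; the grasp point (between the pads) lies 19 mm behind it (arm.pinch_z is the z of the grasp point in the tool frame, in m); z points along the fingers, y is the direction in which the jaws open and shut (so a half turn about z gives the same grasp; the last joint's range is limited). The gripper opens to 88 mm and grips with 3 to 60 N. Pads are 19 mm wide; open, the fingers measure 130 mm over their backs; the gripper's body (78 mm by 193 mm) begins 47 mm behind the grasp point.
Start: joints at [1.529, 0.359, 0.012, 0, -1.224, -0.288], TCP at [0.219, 0.639, 0.227] pointing down, gripper open.
Joint ranges: [-3.07, 3.07], [-1.43, 2.12], [-1.02, 1.25], [-3.03, 1.67], [-3.05, -0], [-3.03, 3.03]. Speed limits (rad/s): [2.39, 2.39, 3.01, 3.14, 3.14, 3.14].

## Interface

Orientations are given as [roll, pitch, yaw] about the fixed x, y, z axes, in that order (R = Rz(yaw) Ry(pitch) Rx(roll)).
In Python, from station import arm gives the robot as it stands.
- The arm moves only by the tool drive_tool, never from a script. Its argument "targets" is a list of rows, each a list of 6 numbers: the shift along the world's x, y, z in units of 0.04 m (1.0 is 0.04 m), then the turn, a rotation vector about the world's x, y, z in units of 6 degrees (1.0 is 6 degrees). In form: [[x, y, z, wx, wy, wz], ...]. A call has 1 to 5 rows; each row shifts and turns the commanded pose from where the row before left it; what a row does not reach is not made up. A row lasts 1/8 s, in which the tool goes at most 62.5 mm and 10.7 degrees, less where a joint would pass 70% of its speed; a pose out of reach is approached as far as the arm can. A call with a number of a shift or a turn outside -1 to 1 is refused whole. A call with a gripper value outside its range is refused whole. "claw" is the opening, from 0 (shut) to 1 (fully open), set as the call begins (left out, the last holds). The fingers move at their own pace and stop on an object; "newtons" is the grip in N (left out, the last holds). Time passes only in rows, so rows that do not move let the fingers close. It gives the time, the measured TCP pose, the force and the opening at its end, in the units of the state.
- arm.get_state(): the state, without advancing time (a new reading comes with each control period).
- arm.grab_frame(name): name is "side" or "top" or "wrist"; returns (picture, depth): 400x640x3 uint8, red, green, blue; 400x640 float32, m along the optical axis (not along the pixel's ray), 0 where there is no reading.
- arm.get_calibration(name): a dict with "mtx" (3x3 intrinsics, pixels), "origin" and "rotation" of the camera in the world. Camera axes: x right, y up, looking along -z (the intrinsics and any distortion apply to the point x, -y, -z); pixel columns grow to the right and rows downward; lengths in m; the calibration is good to about 2 mm. A picture is of the moment at which its call begins: read the wrist's pose just before it. get_calibration takes no time and is no camera call; for the wrist camera it gives the pose at the moment of the call.
- arm.job_done(): hands the job in, once; it reports no verdict.
Trained networks look in the newest picture that a camera, given by its name, has taken for a name from the list of things; names that differ only in an ending like _2 or _b are one class to them, and where a whole thing is asked for, a point or a joint stands for the part that bears it (a point fixed in the world has none). Each returns a list of dicts, best first, with "score" (0 to 1); they miss things now and then, are a little off and sometimes report something else, mostly with a low value. They report only what shows in the picture. A call takes as long as a camera call.
- arm.search_frame(target, camera): "point" ([x, y, z] in m, in the coordinates of the camera as it stood for that picture, good to about 4 mm: the middle of the surface that is visible of it).
- arm.cut_out(target, camera): "pixels" (400x640 bool, what is visible of it).
- arm.landmark_of(target, camera): "point" ([x, y, z] in m, in the coordinates of the camera as it stood for that picture, good to about 4 mm: a listed point, or the origin of a listed thing).
The state is a dict: "t": time; "q": joint angles; "qd": joint speeds; "joint_efforts": joint torques, N m; "eef_pos": TCP position; "ee_rot": TCP orientation; "force": force on the tool from outside, world axes, zero at the start; "moment": the same for the moment, N m; "width": finger opening in m.
Only numpy, scipy, OpenCV 4.12 (cv2) and the standard library are available. Lean on these libraries where they do the work, as an engineer would, in place of code of your own. Each camera call takes 0.05 s, during which the arm holds its last target. There are 200 camera calls.

## Task

The small bottle of immersion oil on the grey staining tray is hemmed in by the two tall reagent bottles: first stand both tall bottles on the long steel side tray, then, while they wait there, stand the oil bottle in its round grey holder. After that put each tall bottle back in its own steel drip dish, the round one in the round dish and the square one in the square dish, squarely down on the floor of the dish. Keep the three bottles upright all the time, set them down gently, and leave the squat jar and the two sample vials where they stand.

Things in the scene. Friction and masses are not known exactly. Their poses are not given: they have to be found in the camera images.
- round_mid (a point): Tall round bottle of amber glass with a paper band and a black screw cap, about 0.3 kg, loose; starts standing in the round dish. Body diameter 62 mm up to 88 mm height, then a shoulder narrowing to the cap; the cap is 38 mm in diameter and reaches from 110 to 138 mm above the underside. It can be lifted by the cap. The point is at the bottle's centre, on its axis, 69 mm above its underside; z along the axis, upwards.
- square_mid (a point): Tall square bottle of amber glass with a paper band and a black screw cap, about 0.34 kg, loose; starts standing in the square dish. Body 62 x 62 mm up to 92 mm height, then a shoulder to the cap; the round cap is 38 mm in diameter and reaches from 110 to 138 mm above the underside. It can be lifted by the cap. The point is at the bottle's centre, 69 mm above its underside; x and y square to the flat sides, z upwards.
- oil_mid (a point): Small round dropper bottle of immersion oil, amber glass with a small black cap, about 50 g, loose; starts on the grey staining tray, close behind and beside the two tall bottles. Body diameter 32 mm up to 54 mm height, cap 24 mm in diameter from 62 to 80 mm. The point is at its centre, 40 mm above its underside; z upwards.
- round_dish: Round steel drip dish, fixed on the grey staining tray: outer diameter 83 mm, clear inside diameter at least 73 mm at the floor, 13 mm high. Origin at the centre of its underside; its floor is 3 mm above that. It and the square dish change places from start to start.
- square_dish: Square steel drip dish, fixed on the grey staining tray: 83 x 83 mm outside, 78 x 78 mm clear inside, 13 mm high, x and y square to its walls; the square bottle fits only when turned in line with it. Origin at the centre of its underside; its floor is 2.5 mm above that.
- side_tray: Long shallow steel tray, fixed on the bench to the left of the staining tray: 260 mm along its x, 150 mm along its y, rim 16 mm high, wall 3 mm; room for both tall bottles one behind the other along its x. Origin at the centre of its underside; its floor is 3 mm above that.
- oil_holder: Round grey anti-tip holder for the oil bottle, fixed on the bench to the right of the staining tray, towards the microscope: foot diameter 88 mm, height 18 mm, round well in the middle, at least 52 mm wide. Origin at the centre of its underside; the floor of the well is 4 mm above that.
- squat_jar_mid (a point): Low wide jar with a black lid, diameter 42 mm, 36 mm high, loose, on the front left corner of the staining tray; to be left alone. The point is at its centre.
- vial_a_mid (a point): Small clear sample vial with a grey cap, diameter 31 mm, 50 mm high, loose, on the bench near the oil holder; to be left alone. The point is at its centre.
- vial_b_mid (a point): Another such sample vial, near the oil holder on its other side; to be left alone. The point is at its centre.

How it is judged:
By the outcome, as a careful person would: the job done as asked, in the order asked, and still so for the second after the job is handed in, with the robot touching nothing.
It also fails if it takes over 112 s, if anything falls off the work surface, if the arm or the gripper's body presses on something with over 40 N, if the wrist force passes 120 N, or if a joint passes its speed limit or range.

## Working session

There is one attempt and no reset: what is moved stays moved. The work goes in short steps, Python scripts to look and compute and a tool call to move; the robot and the scene stay as the last step left them, time stands still between calls to the robot, and variables do not carry over. Pictures are saved under pics/ and viewed, about 12 in all and at most 16, crops included, and the job is handed in when it is done.

Besides the shell and the picture viewer there is one more tool, called by a JSON object that holds its "api" and its "payload". drive_tool: Moves the arm, as the interface text tells. Shifts and turns lie within -1 to 1; 1 stands for 0.04 m of shift or 6 degrees of turn. Its arguments: {"type":"object","properties":{"targets":{"type":"array"},"claw":{"type":"number"},"newtons":{"type":"number"}},"required":["targets"]}

```bash
mkdir -p pics; ls
cat > h.py <<'E'
import numpy as np, cv2
from station import arm
def W(cam,p):
    c=arm.get_calibration(cam); return np.array(c["rotation"])@np.array(p)+np.array(c["origin"])
def save(cam,name):
    im,d=arm.grab_frame(cam); cv2.imwrite(f"pics/{name}.png",im[:,:,::-1]); return im,d
def cloud(cam,d):
    c=arm.get_calibration(cam); K=np.array(c["mtx"]); v,u=np.mgrid[:400,:640]
    P=np.stack([(u-K[0,2])/K[0,0]*d,-(v-K[1,2])/K[1,1]*d,-d],-1)
    return P@np.array(c["rotation"]).T+np.array(c["origin"])
E
python3 - <<'E'
from h import *
np.set_printoptions(precision=4,suppress=True)
names=["round_mid","square_mid","oil_mid","round_dish","square_dish","side_tray","oil_holder","squat_jar_mid","vial_a_mid"]
for cam in ["top","side"]:
    im,d=save(cam,cam+"0"); np.save(f"{cam}0.npy",cloud(cam,d))
    for n in names:
        print(cam,n,[(W(cam,r["point"]).round(4),round(r["score"],2)) for r in arm.landmark_of(n,cam)[:3]])
s=arm.get_state();print(s["t"],s["eef_pos"],s["ee_rot"],s["width"],arm.pinch_z)
E
```

```text
picsTraceback (most recent call last):
  File "<stdin>", line 5, in <module>
  File "h.py", line 10, in cloud
    return P@np.array(c["rotation"]).T+np.array(c["origin"])
           ~~~~~~~~~~~~~~~~~~~~~~~~~~~^~~~~~~~~~~~~~~~~~~~~~
ValueError: operands could not be broadcast together with shapes (400,640) (3,)
```

```bash
sed -i 's/np.array(c\["rotation"\])/rot(c["rotation"])/; s/^import numpy as np, cv2/import numpy as np, cv2\nfrom scipy.spatial.transform import Rotation\ndef rot(r): return Rotation.from_euler("xyz",r).as_matrix()/' h.py
python3 - <<'E'
from h import *
np.set_printoptions(precision=4,suppress=True)
print(arm.get_calibration("top"))
names=["round_mid","square_mid","oil_mid","round_dish","square_dish","side_tray","oil_holder","squat_jar_mid","vial_a_mid"]
for cam in ["top","side"]:
    im,d=save(cam,cam+"0"); np.save(f"{cam}0.npy",cloud(cam,d))
    for n in names:
        print(cam,n,[(W(cam,r["point"]).round(4),round(r["score"],2)) for r in arm.landmark_of(n,cam)[:3]])
s=arm.get_state();print(s["t"],s["eef_pos"],s["ee_rot"],s["width"],arm.pinch_z)
E
```

```text
{'mtx': array([[369.4233,   0.    , 317.4765],
       [  0.    , 369.4233, 201.9013],
       [  0.    ,   0.    ,   1.    ]]), 'origin': array([ 0.3918, -0.0308,  0.8757]), 'rotation': array([ 0.18  , -0.0062, -1.5528])}
top round_mid [(array([ 0.5396, -0.0969,  0.0793]), 0.94)]
top square_mid [(array([ 0.6159, -0.0417,  0.0746]), 0.84)]
top oil_mid [(array([ 0.5972, -0.1002,  0.0437]), 0.46)]
top round_dish [(array([ 0.5337, -0.0952,  0.002 ]), 0.75)]
top square_dish [(array([ 0.6171, -0.0383,  0.0033]), 0.64)]
top side_tray [(array([ 0.4669,  0.3252, -0.002 ]), 0.59)]
top oil_holder [(array([ 0.5345, -0.321 ,  0.0004]), 0.76)]
top squat_jar_mid [(array([ 0.5289, -0.0007,  0.0214]), 0.59)]
top vial_a_mid [(array([ 0.5693, -0.4021,  0.0217]), 0.47)]
side round_mid [(array([ 0.5362, -0.0967,  0.0747]), 0.85)]
side square_mid [(array([ 0.6124, -0.0346,  0.0735]), 0.87), (array([ 0.5994, -0.0976,  0.0436]), 0.67)]
side oil_mid [(array([ 0.5969, -0.0976,  0.0418]), 0.85)]
side round_dish []
side square_dish []
side side_tray [(array([ 0.466 ,  0.3237, -0.0048]), 0.84)]
side oil_holder [(array([ 0.5294, -0.3145, -0.0005]), 0.78)]
side squat_jar_mid [(array([ 0.5209, -0.0029,  0.0227]), 0.7)]
side vial_a_mid [(array([ 0.5668, -0.4087,  0.0251]), 0.7), (array([ 0.6109, -0.0367,  0.0716]), 0.54)]
1.05 [0.2186 0.6386 0.2266] [ 3.1416  0.     -0.3298] 0.0877744559685358 -0.0188
```

View pics/top0.png

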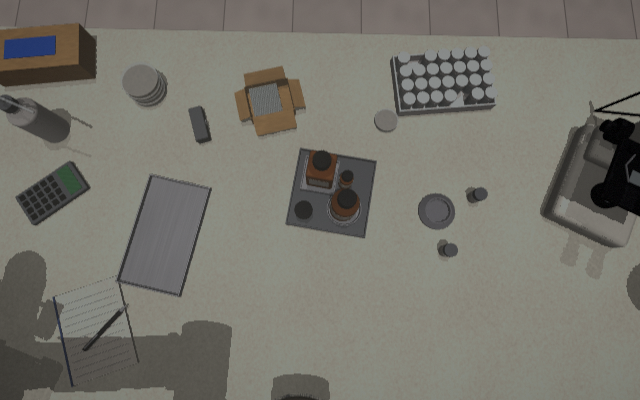

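View pics/side0.png

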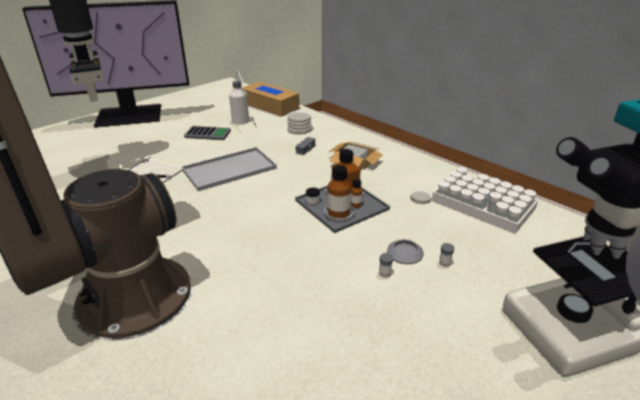

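The top view shows the tray (287–376, 149–237), with the square bottle at (321,160), the round at (345,203), the oil at (347,178) and the jar at (304,210). The side tray is around (165,235), the holder at (436,211) and the vials at (477,195) and (449,250). The network results agree with this.

Run:
```python
from h import *
np.set_printoptions(precision=4,suppress=True)
for cam in ["top","side"]:
    P=np.load(cam+"0.npy"); print(cam)
    for n,c,z in [("sq",(.614,-.038),.125),("rd",(.538,-.097),.125),("oil",(.597,-.1),.07)]:
        m=(np.hypot(P[...,0]-c[0],P[...,1]-c[1])<.035)&(P[...,2]>z)
        if n=="oil": m&=(P[...,2]<.1)&(np.hypot(P[...,0]-c[0],P[...,1]-c[1])<.018)
        q=P[m]; 
        if len(q): print(n,len(q),q.mean(0),(q.min(0)+q.max(0))/2,np.ptp(q,0),np.percentile(q[:,2],[50,90]))
P=np.load("top0.npy")
for n,c in [("tray",(.49,-.11,)),("sidetray",(.467,.325)),("bench",(.5,.1))]:
    m=np.hypot(P[...,0]-c[0],P[...,1]-c[1])<.015
    print(n,np.percentile(P[...,2][m],[10,50,90]))
for (u,v) in [(152,176),(211,188),(181,295),(119,280),(303,149),(376,161),(364,237),(287,224)]: print((u,v),P[v,u])
```

```text
top
sq 290 [ 0.6146 -0.0397  0.1428] [ 0.616  -0.0405  0.1366] [0.0375 0.0373 0.0223] [0.144  0.1456]
rd 302 [ 0.5349 -0.0918  0.1434] [ 0.5359 -0.0918  0.1367] [0.0377 0.0379 0.0227] [0.1444 0.146 ]
oil 110 [ 0.5981 -0.0973  0.0821] [ 0.5997 -0.0976  0.0785] [0.0252 0.0228 0.0163] [0.0829 0.085 ]
side
sq 153 [ 0.6082 -0.0442  0.1383] [ 0.6127 -0.0397  0.1359] [0.0414 0.0417 0.0211] [0.1406 0.1447]
rd 175 [ 0.5278 -0.097   0.1389] [ 0.5309 -0.0935  0.1362] [0.0368 0.0391 0.0223] [0.1415 0.1451]
oil 66 [ 0.5927 -0.0998  0.0795] [ 0.5947 -0.0992  0.0783] [0.0238 0.0257 0.0159] [0.0806 0.0838]
tray [0.0023 0.0039 0.0125]
sidetray [0.0015 0.0038 0.0057]
bench [-0.0006  0.0008  0.0024]
(152, 176) [0.607  0.3693 0.0024]
(211, 188) [0.5799 0.2241 0.0031]
(181, 295) [0.328  0.2753 0.0032]
(119, 280) [ 0.3589  0.4227 -0.0009]
(303, 149) [0.6794 0.0043 0.0123]
(376, 161) [ 0.6527 -0.1736  0.012 ]
(364, 237) [ 0.4681 -0.144   0.0086]
(287, 224) [ 0.4964  0.0383 -0.0005]
```

{"api": "drive_tool", "payload": {"targets": [[0.2,-0.4,0.1,0,0,0],[0.4,-0.96,0.2,0,0,0],[0.42,-0.98,0.2,0,0,0],[0.42,-0.98,0.2,0,0,0],[0.42,-0.98,0.1,0,0,0]], "claw": 0.8, "newtons": 40}}

```text
t: 1.68
eef_pos: [0.2937, 0.4647, 0.2595]
ee_rot: [-3.14, -0.0, -0.33]
force: [0.6, 0.6, 0.2]
width: 0.0703
```

{"api": "drive_tool", "payload": {"targets": [[0.42,-0.98,0,0,0,0],[0.42,-0.98,0,0,0,0],[0.42,-0.98,0,0,0,0],[0.42,-0.98,0,0,0,0],[0.42,-0.98,0,0,0,0]]}}

```text
t: 2.3
eef_pos: [0.3773, 0.2685, 0.259]
ee_rot: [-3.141, -0.0, -0.33]
force: [0.1, 0.8, 0.2]
width: 0.0702
```

{"api": "drive_tool", "payload": {"targets": [[0.42,-0.98,0,0,0,0],[0.42,-0.98,0,0,0,0],[0.42,-0.98,0,0,0,0],[0.42,-0.98,0,0,0,0],[0.42,-0.98,0,0,0,0]]}}

```text
t: 2.92
eef_pos: [0.461, 0.0726, 0.2591]
ee_rot: [-3.141, -0.001, -0.33]
force: [0.6, 0.5, 0.0]
width: 0.0696
```

{"api": "drive_tool", "payload": {"targets": [[0.42,-0.98,0,0,0,0],[0.4,-0.9,0,0,0,0],[0.2,-0.4,0,0,0,0],[0,0,0,0,0,0]]}}

```text
t: 3.42
eef_pos: [0.5015, -0.0181, 0.2586]
ee_rot: [3.142, -0.0, -0.332]
force: [-0.3, 0.2, 0.5]
width: 0.07
```

```bash
cat >> h.py <<'E'
def look(names,fn):
    np.set_printoptions(precision=4,suppress=True)
    im,d=save("wrist",fn); P=cloud("wrist",d); np.save(fn+".npy",P)
    for n in names: print(n,[(W("wrist",r["point"]).round(4),round(r["score"],2)) for r in arm.landmark_of(n,"wrist")[:2]])
    return P
def cap(P,c,zlo,zhi,r):
    m=(np.hypot(P[...,0]-c[0],P[...,1]-c[1])<r)&(P[...,2]>zlo)&(P[...,2]<zhi); q=P[m]
    if len(q)<20: print("few",len(q)); return
    (x,y),R=cv2.minEnclosingCircle(np.percentile(q,50,axis=0)[None,:2].astype(np.float32)*0+q[:,:2].astype(np.float32))
    print("cap",len(q),q.mean(0),"circ",round(x,4),round(y,4),round(R,4))
E
python3 - <<'E'
from h import *
P=look(["round_mid","square_mid","oil_mid","round_dish","square_dish"],"w1")
cap(P,(.535,-.0925),.135,.155,.03);cap(P,(.615,-.04),.135,.155,.03);cap(P,(.598,-.098),.075,.095,.02)
E
```

```text
round_mid [(array([ 0.5358, -0.0898,  0.07  ]), 0.72)]
square_mid [(array([ 0.6153, -0.0396,  0.0769]), 0.6)]
oil_mid [(array([ 0.6015, -0.0937,  0.0432]), 0.95)]
round_dish []
square_dish []
cap 1324 [ 0.536  -0.09    0.1435] circ 0.5352 -0.0909 0.02
cap 1545 [ 0.6154 -0.0378  0.1431] circ 0.6158 -0.0377 0.0198
cap 431 [ 0.598  -0.0953  0.0824] circ 0.5983 -0.0958 0.0128
```

View pics/w1.png

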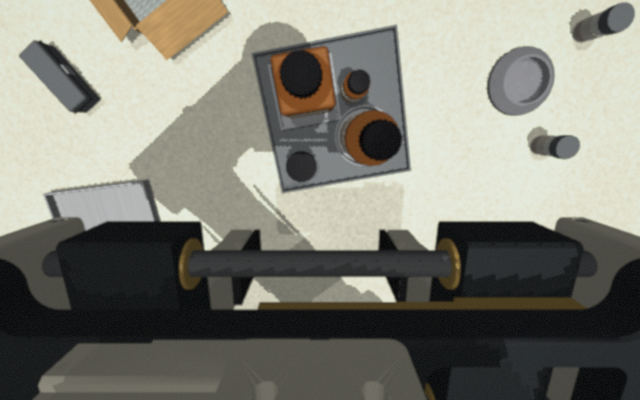

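The wrist view shows the caps of the round bottle (378,138), the square bottle (302,73) and the oil (357,82). They match the depth measurements within 2 mm, so I'm going for the round bottle.

{"api": "drive_tool", "payload": {"targets": [[0.43,-0.92,0,0,0,0],[0.42,-0.92,-0.2,0,0,0],[0,0,-0.8,0,0,0],[0,0,-0.9,0,0,0],[0,0,-0.8,0,0,0]]}}

```text
t: 4.35
eef_pos: [0.5356, -0.0898, 0.1495]
ee_rot: [-3.142, 0.0, -0.329]
force: [-0.4, -0.0, -0.8]
width: 0.0703
```

{"api": "drive_tool", "payload": {"targets": [[0,0,-0.6,0,0,0],[0,0,-0.22,0,0,0],[0,0,0,0,0,0]]}}

```text
t: 4.72
eef_pos: [0.5358, -0.0899, 0.1178]
ee_rot: [3.141, 0.0, -0.329]
force: [-0.1, -0.4, 0.1]
width: 0.0699
```

{"api": "drive_tool", "payload": {"targets": [[0,0,0,0,0,0],[0,0,0,0,0,0],[0,0,0,0,0,0],[0,0,0,0,0,0],[0,0,0,0,0,0]], "claw": 0.3, "newtons": 40}}

```text
t: 5.35
eef_pos: [0.5359, -0.0904, 0.1181]
ee_rot: [3.142, -0.0, -0.33]
force: [0.8, -0.8, 2.5]
width: 0.0373
```

{"api": "drive_tool", "payload": {"targets": [[0,0,0.15,0,0,0],[0,0,0.4,0,0,0],[0,0,0.7,0,0,0],[0,0,0.9,0,0,0],[0,0,0.8,0,0,0]]}}

```text
t: 5.98
eef_pos: [0.5359, -0.0902, 0.2381]
ee_rot: [-3.141, -0.001, -0.33]
force: [1.5, 0.8, -3.1]
width: 0.0373
```

{"api": "drive_tool", "payload": {"targets": [[0,0.2,0.6,0,0,0],[0,0.5,0.4,0,0,0],[-0.02,0.75,0.05,0,0,0],[-0.02,0.9,0,0,0,0],[-0.02,0.9,0,0,0,0]]}}

```text
t: 6.6
eef_pos: [0.5331, 0.0408, 0.2789]
ee_rot: [-3.141, -0.001, -0.33]
force: [0.4, -0.8, -1.9]
width: 0.0377
```

{"api": "drive_tool", "payload": {"targets": [[-0.03,0.95,0,0,0,0],[-0.03,0.95,0,0,0,0],[-0.03,0.95,0,0,0,0],[-0.03,0.95,0,0,0,0],[-0.03,0.95,0,0,0,0]]}}

```text
t: 7.22
eef_pos: [0.5271, 0.231, 0.2789]
ee_rot: [-3.141, -0.0, -0.33]
force: [0.1, -0.2, -3.2]
width: 0.0373
```

{"api": "drive_tool", "payload": {"targets": [[-0.02,0.8,0,0,0,0],[-0.02,0.7,-0.1,0,0,0],[0,0.45,-0.4,0,0,0],[0,0.1,-0.7,0,0,0],[0,0,-0.8,0,0,0]]}}

```text
t: 7.85
eef_pos: [0.5256, 0.312, 0.1961]
ee_rot: [3.141, 0.0, -0.33]
force: [-0.5, 0.1, -2.9]
width: 0.0375
```

{"api": "drive_tool", "payload": {"targets": [[0,0,-0.75,0,0,0],[0,0,-0.5,0,0,0],[0,0,-0.3,0,0,0],[0,0,-0.2,0,0,0],[0,0,-0.1,0,0,0]]}}

```text
t: 8.48
eef_pos: [0.526, 0.3118, 0.1236]
ee_rot: [-3.141, -0.0, -0.33]
force: [-0.1, -0.5, -2.3]
width: 0.037
```

{"api": "drive_tool", "payload": {"targets": [[0,0,-0.05,0,0,0],[0,0,-0.05,0,0,0],[0,0,-0.03,0,0,0],[0,0,0,0,0,0]]}}

```text
t: 8.98
eef_pos: [0.5258, 0.3118, 0.1187]
ee_rot: [-3.141, -0.0, -0.33]
force: [-0.2, 0.6, -3.1]
width: 0.0374
```

{"api": "drive_tool", "payload": {"targets": [[0,0,-0.03,0,0,0],[0,0,-0.03,0,0,0],[0,0,0,0,0,0]]}}

```text
t: 9.35
eef_pos: [0.5257, 0.3117, 0.116]
ee_rot: [3.141, 0.0, -0.33]
force: [0.3, 0.5, -3.0]
width: 0.0372
```

{"api": "drive_tool", "payload": {"targets": [[0,0,-0.03,0,0,0],[0,0,0,0,0,0]]}}

```text
t: 9.6
eef_pos: [0.5259, 0.3118, 0.1151]
ee_rot: [-3.141, -0.0, -0.33]
force: [-0.5, -0.3, -0.7]
width: 0.0375
```

{"api": "drive_tool", "payload": {"targets": [[0,0,-0.01,0,0,0],[0,0,0,0,0,0]]}}

```text
t: 9.85
eef_pos: [0.526, 0.3118, 0.1151]
ee_rot: [-3.141, -0.0, -0.33]
force: [0.1, -1.2, 3.3]
width: 0.0373
```

{"api": "drive_tool", "payload": {"targets": [[0,0,0,0,0,0],[0,0,0,0,0,0],[0,0,0,0,0,0]], "claw": 0.75}}

```text
t: 10.22
eef_pos: [0.5258, 0.3119, 0.1145]
ee_rot: [-3.142, 0.0, -0.33]
force: [0.1, 0.0, 0.0]
width: 0.0617
```

{"api": "drive_tool", "payload": {"targets": [[0,0,0.3,0,0,0],[0,0,0.8,0,0,0],[0,0,0.9,0,0,0],[0.1,-0.3,0.9,0,0,0],[0.25,-0.9,0,0,0,0]]}}

```text
t: 10.85
eef_pos: [0.5414, 0.2654, 0.235]
ee_rot: [-3.136, -0.004, -0.327]
force: [0.2, -1.1, 0.9]
width: 0.0657
```

{"api": "drive_tool", "payload": {"targets": [[0.25,-0.98,0,0,0,0],[0.25,-0.98,0,0,0,0],[0.25,-0.98,0,0,0,0],[0.25,-0.98,0,0,0,0],[0.25,-0.98,0,0,0,0]]}}

```text
t: 11.48
eef_pos: [0.5902, 0.0665, 0.2317]
ee_rot: [-3.141, -0.001, -0.33]
force: [0.3, -0.4, 0.6]
width: 0.0659
```

{"api": "drive_tool", "payload": {"targets": [[0.2,-0.8,0,0,0,0],[0.2,-0.5,0,0,0,0],[0.1,-0.2,0,0,0,0],[0,0,0,0,0,0]]}}

```text
t: 11.98
eef_pos: [0.6099, 0.0077, 0.2309]
ee_rot: [-3.141, -0.0, -0.331]
force: [-0.9, -0.5, 0.2]
width: 0.0659
```

Run:
```python
from h import *
P=look(["round_dish","square_dish","oil_mid"],"w2")
cap(P,(.6155,-.0385),.135,.155,.03);cap(P,(.598,-.0965),.075,.095,.02)
s=arm.get_state(); print(s["eef_pos"])
```

```text
round_dish [(array([ 0.5309, -0.0965, -0.0007]), 0.61)]
square_dish []
oil_mid []
cap 1459 [ 0.6171 -0.038   0.1429] circ 0.616 -0.038 0.0199
cap 434 [ 0.5993 -0.0954  0.082 ] circ 0.5985 -0.0962 0.0128
[0.6096 0.0086 0.2307]
```

View pics/w2.png

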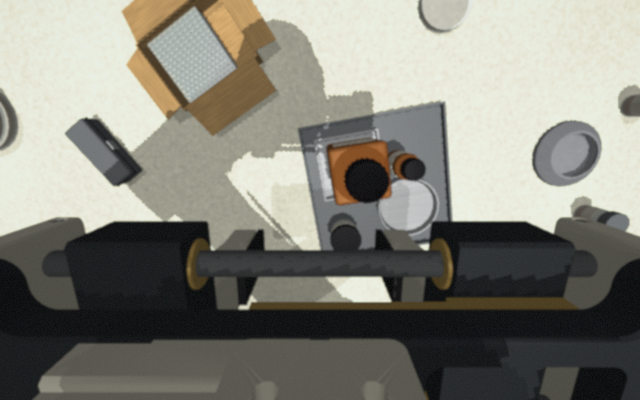

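The wrist view shows the round dish empty at (407,205), the square bottle cap at (366,180) and the oil at (409,167), untouched. Next I grip the square bottle.

{"api": "drive_tool", "payload": {"targets": [[0.08,-0.6,0,0,0,0],[0.08,-0.56,-0.1,0,0,0],[0,0,-0.7,0,0,0],[0,0,-0.9,0,0,0],[0,0,-0.7,0,0,0]]}}

```text
t: 12.8
eef_pos: [0.6157, -0.038, 0.1333]
ee_rot: [3.141, 0.001, -0.329]
force: [0.4, 0.1, -0.2]
width: 0.066
```

{"api": "drive_tool", "payload": {"targets": [[0,0,-0.3,0,0,0],[0,0,-0.12,0,0,0],[0,0,0,0,0,0]]}}

```text
t: 13.18
eef_pos: [0.6167, -0.0384, 0.1185]
ee_rot: [-3.141, -0.001, -0.329]
force: [-0.5, 0.6, -0.2]
width: 0.0661
```

{"api": "drive_tool", "payload": {"targets": [[0,0,0,0,0,0],[0,0,0,0,0,0],[0,0,0,0,0,0],[0,0,0,0,0,0],[0,0,0,0,0,0]], "claw": 0.3, "newtons": 45}}

```text
t: 13.8
eef_pos: [0.6163, -0.0389, 0.1181]
ee_rot: [3.141, -0.0, -0.33]
force: [-0.7, -1.7, 2.7]
width: 0.037
```

{"api": "drive_tool", "payload": {"targets": [[0,0,0.15,0,0,0],[0,0,0.4,0,0,0],[0,0,0.7,0,0,0],[0,0,0.9,0,0,0],[0,0,0.8,0,0,0]]}}

```text
t: 14.42
eef_pos: [0.6162, -0.0384, 0.2379]
ee_rot: [-3.141, -0.001, -0.33]
force: [-0.3, -0.4, -3.9]
width: 0.0368
```

{"api": "drive_tool", "payload": {"targets": [[-0.1,0.2,0.6,0,0,0],[-0.27,0.5,0.45,0,0,0],[-0.41,0.75,0.1,0,0,0],[-0.5,0.9,0,0,0,0],[-0.5,0.9,0,0,0,0]]}}

```text
t: 15.05
eef_pos: [0.5441, 0.0924, 0.2826]
ee_rot: [-3.141, -0.0, -0.33]
force: [0.5, 0.8, -4.1]
width: 0.0371
```

{"api": "drive_tool", "payload": {"targets": [[-0.52,0.94,0,0,0,0],[-0.52,0.94,0,0,0,0],[-0.52,0.94,0,0,0,0],[-0.52,0.94,0,0,0,0],[-0.5,0.9,0,0,0,0]]}}

```text
t: 15.68
eef_pos: [0.4407, 0.279, 0.2827]
ee_rot: [-3.141, 0.0, -0.33]
force: [0.8, -0.0, -5.1]
width: 0.0368
```

{"api": "drive_tool", "payload": {"targets": [[-0.42,0.75,0,0,0,0],[-0.27,0.5,-0.2,0,0,0],[-0.12,0.2,-0.5,0,0,0],[0,0,-0.7,0,0,0],[0,0,-0.8,0,0,0]]}}

```text
t: 16.3
eef_pos: [0.4093, 0.3363, 0.1941]
ee_rot: [-3.14, -0.0, -0.329]
force: [0.3, 0.7, -5.4]
width: 0.0373
```

{"api": "drive_tool", "payload": {"targets": [[0,0,-0.75,0,0,0],[0,0,-0.5,0,0,0],[0,0,-0.3,0,0,0],[0,0,-0.1,0,0,0],[0,0,0,0,0,0]]}}

```text
t: 16.92
eef_pos: [0.4096, 0.3361, 0.1283]
ee_rot: [-3.141, -0.0, -0.33]
force: [-0.7, -0.3, -4.3]
width: 0.0374
```

{"api": "drive_tool", "payload": {"targets": [[0,0,-0.1,0,0,0],[0,0,-0.1,0,0,0],[0,0,-0.06,0,0,0],[0,0,-0.03,0,0,0],[0,0,0,0,0,0]]}}

```text
t: 17.55
eef_pos: [0.4094, 0.3358, 0.1161]
ee_rot: [3.141, -0.0, -0.33]
force: [0.1, 0.1, -4.8]
width: 0.0373
```

{"api": "drive_tool", "payload": {"targets": [[0,0,-0.02,0,0,0],[0,0,-0.015,0,0,0],[0,0,0,0,0,0]]}}

```text
t: 17.92
eef_pos: [0.4096, 0.3359, 0.1155]
ee_rot: [-3.141, -0.001, -0.329]
force: [-1.3, -2.0, 5.2]
width: 0.0371
```

{"api": "drive_tool", "payload": {"targets": [[0,0,0,0,0,0],[0,0,0,0,0,0],[0,0,0,0,0,0]], "claw": 0.75}}

```text
t: 18.3
eef_pos: [0.4095, 0.336, 0.1148]
ee_rot: [-3.141, -0.0, -0.33]
force: [-0.0, -0.7, 0.4]
width: 0.0614
```

{"api": "drive_tool", "payload": {"targets": [[0,0,0.3,0,0,0],[0,0,0.8,0,0,0],[0,0,0.9,0,0,0],[0.1,-0.2,0.9,0,0,0],[0.3,-0.7,0,0,0,0]]}}

```text
t: 18.92
eef_pos: [0.4267, 0.3016, 0.2349]
ee_rot: [-3.135, -0.003, -0.328]
force: [0.3, -0.7, -0.8]
width: 0.0658
```

{"api": "drive_tool", "payload": {"targets": [[0.43,-0.98,0,0,0,0],[0.43,-0.98,0,0,0,0],[0.43,-0.98,0,0,0,0],[0.43,-0.98,0,0,0,0],[0.43,-0.98,0,0,0,0]]}}

```text
t: 19.55
eef_pos: [0.512, 0.1026, 0.2319]
ee_rot: [-3.141, -0.001, -0.33]
force: [0.3, 0.2, -0.2]
width: 0.0659
```

{"api": "drive_tool", "payload": {"targets": [[0.43,-0.98,0,0,0,0],[0.35,-0.8,0,0,0,0],[0.2,-0.4,0,0,0,0],[0,0,0,0,0,0]]}}

```text
t: 20.05
eef_pos: [0.5509, 0.0159, 0.231]
ee_rot: [-3.142, -0.0, -0.331]
force: [0.6, 0.0, -0.8]
width: 0.0659
```

Run:
```python
from h import *
P=look(["round_dish","square_dish","oil_mid","oil_holder"],"w3")
cap(P,(.5985,-.0965),.075,.095,.02)
print(arm.get_state()["eef_pos"])
im,d=save("top","t3"); np.save("t3.npy",cloud("top",d))
for n in ["round_mid","square_mid","round_dish","square_dish","oil_holder"]: print(n,[(W("top",r["point"]).round(4),round(r["score"],2)) for r in arm.landmark_of(n,"top")[:2]])
```

```text
round_dish [(array([ 0.5329, -0.0951,  0.0014]), 0.69)]
square_dish [(array([ 0.5367, -0.3136,  0.0029]), 0.68), (array([ 0.6185, -0.0374,  0.0023]), 0.65)]
oil_mid [(array([ 0.6017, -0.0959,  0.0434]), 0.83)]
oil_holder [(array([ 0.5383, -0.3114,  0.0038]), 0.95), (array([ 0.6197, -0.0341,  0.0014]), 0.36)]
cap 488 [ 0.5986 -0.0951  0.0822] circ 0.5983 -0.0961 0.0129
[0.5504 0.0175 0.231 ]
round_mid [(array([0.5268, 0.3052, 0.0756]), 0.94)]
square_mid [(array([0.4114, 0.3338, 0.0737]), 0.74)]
round_dish [(array([ 0.5341, -0.0983,  0.0074]), 0.95)]
square_dish [(array([ 0.6149, -0.0382,  0.001 ]), 0.46)]
oil_holder [(array([ 0.5354, -0.3173, -0.001 ]), 0.67)]
```

View pics/w3.png

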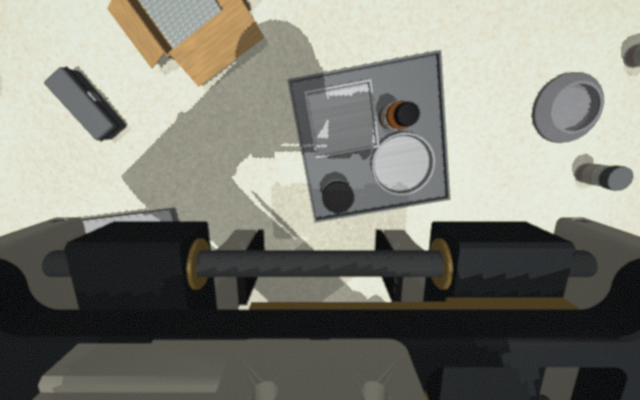

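View pics/t3.png

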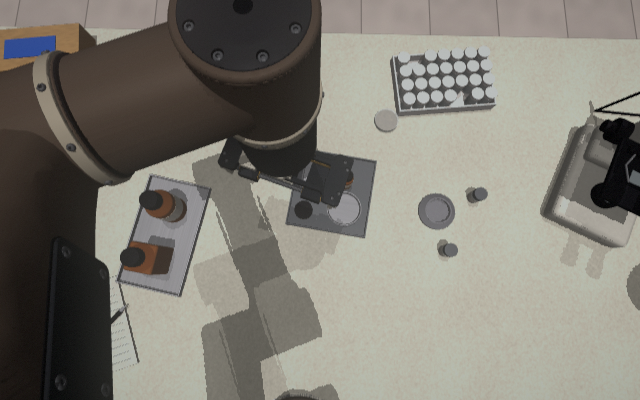

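The wrist view shows both dishes empty: the square one spans about (306,92)–(378,157) and the round one is at (402,163). The top view shows both tall bottles upright on the side tray at (155,203) and (140,258). I'll project the dish outlines while the arm holds this pose.

Run:
```python
from h import *
np.set_printoptions(precision=4,suppress=True)
def ray(cam,u,v,z):
    c=arm.get_calibration(cam);K=c["mtx"];o=np.array(c["origin"]);R=rot(c["rotation"])
    d=R@np.array([(u-K[0,2])/K[0,0],-(v-K[1,2])/K[1,1],-1]); return o+d*(z-o[2])/d[2]
im=cv2.imread("pics/w3.png")
for (u,v) in [(306,92),(371,82),(378,145),(315,157),(289,79),(440,52),(450,197),(315,219)]: print((u,v),ray("wrist",u,v,.017 if u>300 and u<400 and v<160 else .01))
P=np.load("w3.npy")
for n,c in [("round",(.533,-.095)),("square",(.6165,-.0375)),("holder",(.535,-.316))]:
    r=np.hypot(P[...,0]-c[0],P[...,1]-c[1]); m=(r<.055)
    q=P[m]; h=q[(q[:,2]>.012)&(q[:,2]<.024)]
    print(n,len(q),len(h),h.mean(0) if len(h) else 0, (h.min(0)+h.max(0))/2 if len(h) else 0,cv2.minAreaRect(h[:,:2].astype(np.float32)*1000) if len(h)>5 else 0, np.percentile(P[r<.018][:,2],[20,50,80]))
x=cv2.resize(im[30:220,280:640],None,fx=2.2,fy=2.2,interpolation=cv2.INTER_CUBIC); cv2.imwrite("pics/w3c.png",x)
```

```text
(306, 92) [ 0.6602 -0.0021  0.017 ]
(371, 82) [ 0.6454 -0.081   0.017 ]
(378, 145) [ 0.5699 -0.0685  0.017 ]
(315, 157) [0.5816 0.0134 0.017 ]
(289, 79) [0.6822 0.0129 0.01  ]
(440, 52) [ 0.6516 -0.1712  0.01  ]
(450, 197) [ 0.4694 -0.1442  0.01  ]
(315, 219) [0.4993 0.0419 0.01  ]
round 20245 512 [ 0.5366 -0.0957  0.0151] [ 0.5402 -0.0937  0.017 ] ((537.0027465820312, -89.49325561523438), (92.2990493774414, 81.58489227294922), 59.99112319946289) [0.005  0.0056 0.0063]
square 25196 599 [ 0.6175 -0.0423  0.0156] [ 0.6192 -0.0405  0.018 ] ((621.0499877929688, -43.34272766113281), (96.86672973632812, 98.39148712158203), 81.16487121582031) [0.0046 0.0053 0.006 ]
holder 5839 1184 [ 0.5376 -0.3073  0.0157] [ 0.5347 -0.3141  0.0158] ((534.252685546875, -315.0250549316406), (75.11975860595703, 74.29072570800781), 30.861234664916992) [0.0031 0.0038 0.0045]
```

View pics/w3c.png

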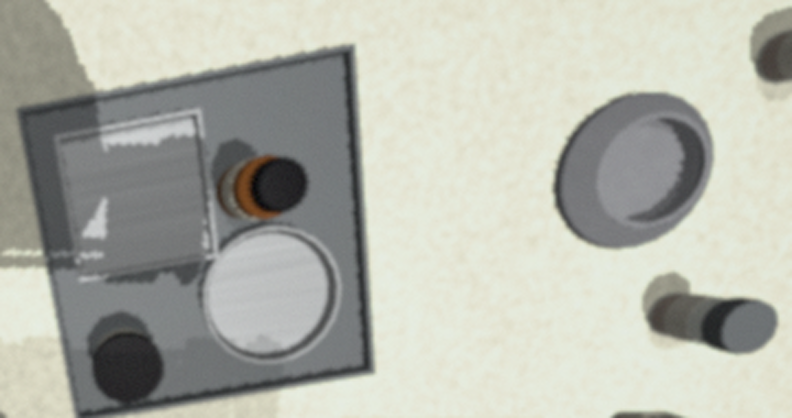

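{"api": "drive_tool", "payload": {"targets": [[0.3,-0.75,0,0,0,0],[0.4,-0.95,0,0,0,0],[0.35,-0.8,-0.1,0,0,0],[0.15,-0.33,-0.6,0,0,0],[0,0,-0.9,0,0,0]], "claw": 0.6}}

```text
t: 21.22
eef_pos: [0.5997, -0.0977, 0.1668]
ee_rot: [-3.141, -0.002, -0.331]
force: [-0.3, 0.7, -1.0]
width: 0.0527
```

{"api": "drive_tool", "payload": {"targets": [[0,0,-0.9,0,0,0],[0,0,-0.9,0,0,0],[0,0,-0.5,0,0,0],[0,0,-0.15,0,0,0],[0,0,0,0,0,0]]}}

```text
t: 21.85
eef_pos: [0.5988, -0.0966, 0.0689]
ee_rot: [3.141, -0.0, -0.33]
force: [0.1, -0.5, -0.5]
width: 0.0525
```

{"api": "drive_tool", "payload": {"targets": [[0,0,-0.09,0,0,0],[0,0,0,0,0,0]]}}

```text
t: 22.1
eef_pos: [0.5989, -0.0965, 0.0657]
ee_rot: [-3.141, -0.001, -0.33]
force: [-0.3, 0.8, -0.1]
width: 0.0526
```

{"api": "drive_tool", "payload": {"targets": [[0,0,0,0,0,0],[0,0,0,0,0,0],[0,0,0,0,0,0],[0,0,0,0,0,0],[0,0,0,0,0,0]], "claw": 0.15, "newtons": 15}}

```text
t: 22.72
eef_pos: [0.5987, -0.0966, 0.0652]
ee_rot: [-3.142, -0.0, -0.33]
force: [-0.2, -0.8, -0.7]
width: 0.0234
```

{"api": "drive_tool", "payload": {"targets": [[0,0,0.15,0,0,0],[0,0,0.4,0,0,0],[0,0,0.7,0,0,0],[0,0,0.8,0,0,0],[0,0,0.5,0,0,0]]}}

```text
t: 23.35
eef_pos: [0.5994, -0.0966, 0.1703]
ee_rot: [-3.141, -0.003, -0.33]
force: [-0.0, 0.5, 0.2]
width: 0.0237
```

{"api": "drive_tool", "payload": {"targets": [[-0.15,-0.3,0.1,0,0,0],[-0.35,-0.8,0,0,0,0],[-0.4,-0.95,0,0,0,0],[-0.4,-0.95,0,0,0,0],[-0.3,-0.6,0,0,0,0]]}}

```text
t: 23.98
eef_pos: [0.5328, -0.2425, 0.1708]
ee_rot: [3.141, 0.001, -0.331]
force: [1.0, 0.2, -0.0]
width: 0.0234
```

{"api": "drive_tool", "payload": {"targets": [[0,0,0,0,0,0]]}}

```text
t: 24.1
eef_pos: [0.5328, -0.2424, 0.1708]
ee_rot: [3.141, 0.001, -0.333]
force: [0.6, -0.3, -0.5]
width: 0.0235
```

Run:
```python
from h import *
P=look(["oil_holder","oil_mid"],"w4")
c=np.array((.535,-.316))
r=np.hypot(P[...,0]-c[0],P[...,1]-c[1]); q=P[r<.055]; h=q[(q[:,2]>.013)&(q[:,2]<.024)]
print(len(h),cv2.minEnclosingCircle(h[:,:2].astype(np.float32)*1000))
print(arm.get_state()["eef_pos"])
im,d=save("side","s4"); print([(W("side",r["point"]).round(4),round(r["score"],2)) for n in ["oil_holder","oil_mid"] for r in arm.landmark_of(n,"side")[:1]])
```

```text
oil_holder [(array([ 0.5364, -0.3148,  0.006 ]), 0.78), (array([ 0.6176, -0.035 ,  0.0026]), 0.32)]
oil_mid [(array([ 0.5366, -0.2383,  0.1488]), 0.68)]
1257 ((535.0645751953125, -315.4353942871094), 37.30958557128906)
[ 0.5344 -0.2406  0.171 ]
[(array([ 0.532 , -0.3169, -0.0032]), 0.92)]
```

View pics/w4.png

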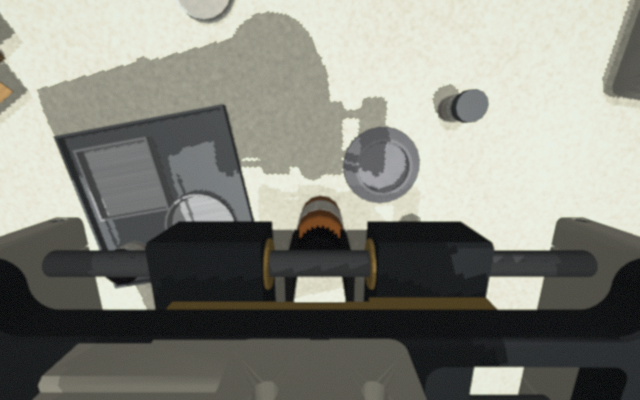

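The wrist view shows the oil bottle held upright at (320,215) and the holder at (382,165). All estimates put the holder at about (0.535, -0.3155). I'll lower the bottle in.

{"api": "drive_tool", "payload": {"targets": [[0.02,-0.5,0,0,0,0],[0.02,-0.8,0,0,0,0],[0,-0.45,-0.2,0,0,0],[0,-0.1,-0.5,0,0,0],[0,0,-0.7,0,0,0]]}}

```text
t: 25.02
eef_pos: [0.5364, -0.3156, 0.1144]
ee_rot: [-3.142, -0.001, -0.331]
force: [0.6, 0.3, -1.2]
width: 0.0233
```

{"api": "drive_tool", "payload": {"targets": [[0,0,-0.5,0,0,0],[0,0,-0.3,0,0,0],[0,0,-0.2,0,0,0],[0,0,-0.1,0,0,0],[0,0,0,0,0,0]]}}

```text
t: 25.65
eef_pos: [0.5364, -0.3147, 0.0714]
ee_rot: [3.142, -0.0, -0.33]
force: [0.3, 0.3, 0.4]
width: 0.0235
```

{"api": "drive_tool", "payload": {"targets": [[-0.02,-0.02,-0.05,0,0,0],[0,0,-0.04,0,0,0],[0,0,-0.03,0,0,0],[0,0,0,0,0,0]]}}

```text
t: 26.15
eef_pos: [0.5354, -0.3154, 0.0663]
ee_rot: [-3.142, 0.0, -0.33]
force: [-0.3, 0.1, -0.6]
width: 0.0232
```

{"api": "drive_tool", "payload": {"targets": [[0,0,-0.02,0,0,0],[0,0,0,0,0,0]]}}

```text
t: 26.4
eef_pos: [0.5358, -0.3156, 0.0661]
ee_rot: [3.141, -0.001, -0.33]
force: [0.1, 0.7, 4.8]
width: 0.0234
```

{"api": "drive_tool", "payload": {"targets": [[0,0,0,0,0,0],[0,0,0,0,0,0],[0,0,0,0,0,0]], "claw": 0.55}}

```text
t: 26.78
eef_pos: [0.5353, -0.3153, 0.0653]
ee_rot: [-3.142, 0.0, -0.33]
force: [0.2, -0.3, 0.4]
width: 0.046
```

{"api": "drive_tool", "payload": {"targets": [[0,0,0.3,0,0,0],[0,0,0.8,0,0,0],[0,0,0.9,0,0,0],[0,0.1,0.95,0,0,0],[0,0.6,0.95,0,0,0]]}}

```text
t: 27.4
eef_pos: [0.5352, -0.2879, 0.2236]
ee_rot: [3.141, -0.001, -0.331]
force: [0.9, -0.1, 0.4]
width: 0.0485
```

{"api": "drive_tool", "payload": {"targets": [[0,0.98,0.1,0,0,0],[0,0.98,0,0,0,0],[0,0.98,0,0,0,0],[0,0.98,0,0,0,0],[0,0.98,0,0,0,0]], "claw": 0.75}}

```text
t: 28.02
eef_pos: [0.5354, -0.0902, 0.2267]
ee_rot: [-3.141, -0.001, -0.33]
force: [0.3, 0.8, -0.7]
width: 0.0657
```

{"api": "drive_tool", "payload": {"targets": [[0,0.98,0,0,0,0],[0,0.98,0,0,0,0],[0,0.98,0,0,0,0],[0,0.98,0,0,0,0],[0,0.98,0,0,0,0]]}}

```text
t: 28.65
eef_pos: [0.5353, 0.1059, 0.2267]
ee_rot: [-3.141, -0.001, -0.33]
force: [-0.5, -0.4, -0.1]
width: 0.0659
```

{"api": "drive_tool", "payload": {"targets": [[0,0.98,0,0,0,0],[0,0.8,0,0,0,0],[0,0.3,0,0,0,0],[0,0,0,0,0,0]]}}

```text
t: 29.15
eef_pos: [0.5353, 0.1881, 0.2259]
ee_rot: [-3.141, -0.0, -0.329]
force: [-0.4, -0.7, 0.1]
width: 0.0659
```

Run:
```python
from h import *
P=look(["round_mid","square_mid"],"w5")
cap(P,(.526,.312),.125,.155,.03);cap(P,(.4095,.336),.125,.155,.03)
print(arm.get_state()["eef_pos"])
save("side","s5")
im,d=save("top","t5"); T=cloud("top",d); cap(T,(.535,-.3155),.06,.1,.025)
```

```text
round_mid [(array([0.5272, 0.3107, 0.069 ]), 0.8)]
square_mid [(array([0.4085, 0.332 , 0.0732]), 0.85)]
cap 140 [0.5329 0.2939 0.1337] circ 0.5334 0.2949 0.0072
few 0
[0.5354 0.1869 0.2258]
cap 156 [ 0.535  -0.3131  0.078 ] circ 0.5356 -0.3145 0.0145
```

View pics/w5.png

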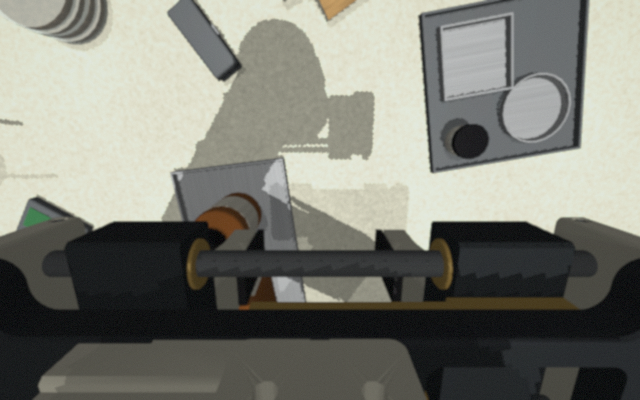

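View pics/s5.png

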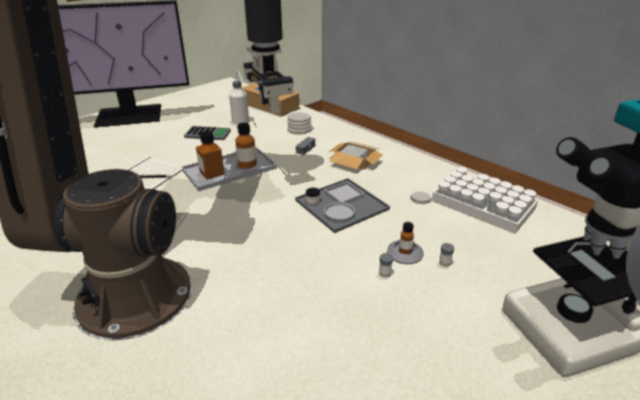

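The side view shows the oil bottle upright in its holder (406,240), both vials and the jar in place, and both tall bottles upright on the side tray. The dishes are empty. Now I fetch the round bottle back.

{"api": "drive_tool", "payload": {"targets": [[-0.05,0.6,0,0,0,0],[-0.08,0.95,0,0,0,0],[-0.06,0.95,0,0,0,0],[-0.04,0.6,-0.1,0,0,0],[0,0,-0.7,0,0,0]]}}

```text
t: 30.02
eef_pos: [0.5269, 0.3146, 0.1944]
ee_rot: [-3.139, -0.002, -0.328]
force: [-0.5, -0.8, -0.9]
width: 0.0657
```

{"api": "drive_tool", "payload": {"targets": [[0,0,-0.9,0,0,0],[0,0,-0.7,0,0,0],[0,0,-0.3,0,0,0],[0,0,-0.07,0,0,0],[0,0,0,0,0,0]]}}

```text
t: 30.65
eef_pos: [0.5267, 0.3122, 0.1156]
ee_rot: [-3.141, -0.001, -0.33]
force: [0.4, 0.2, 0.7]
width: 0.0658
```

{"api": "drive_tool", "payload": {"targets": [[0,0,0,0,0,0],[0,0,0,0,0,0],[0,0,0,0,0,0],[0,0,0,0,0,0],[0,0,0,0,0,0]], "claw": 0.3, "newtons": 40}}

```text
t: 31.28
eef_pos: [0.5262, 0.3115, 0.115]
ee_rot: [3.141, -0.0, -0.33]
force: [-1.0, -2.1, 3.9]
width: 0.0375
```

Run:
```python
from h import *
from scipy.optimize import least_squares
for f,z0,z1 in [("w3",.010,.02),("w2",.010,.02),("t3",.010,.022),("w5",.01,.02)]:
    P=np.load(f+".npy").reshape(-1,3); c=np.array([.534,-.094])
    for it in range(4):
        r=np.hypot(*(P[:,:2]-c).T); m=(r>.033)&(r<.046)&(P[:,2]>z0)&(P[:,2]<z1)
        m&=np.hypot(P[:,0]-.598,P[:,1]+.096)>.028
        m&=np.hypot(P[:,0]-.6145,P[:,1]+.035)>.058
        q=P[m]
        s=least_squares(lambda p:np.hypot(q[:,0]-p[0],q[:,1]-p[1])-p[2],[*c,.039],loss="soft_l1",f_scale=.001).x; c=s[:2]
    a=np.degrees(np.arctan2(q[:,1]-c[1],q[:,0]-c[0])); print(f,len(q),s.round(4),np.histogram(a,8,(-180,180))[0])
# square dish rim
P=np.load("w3.npy").reshape(-1,3); m=(abs(P[:,0]-.6145)<.065)&(abs(P[:,1]+.035)<.065)&(P[:,2]>.010)&(P[:,2]<.02)&(np.hypot(P[:,0]-.598,P[:,1]+.096)>.03)&(np.hypot(P[:,0]-.533,P[:,1]+.095)>.046)&(P[:,0]<.665)
q=P[m][:,:2]
def sq(p):
    d=q-p[:2]; c,s=np.cos(p[2]),np.sin(p[2]); e=np.abs(np.c_[d[:,0]*c+d[:,1]*s,-d[:,0]*s+d[:,1]*c]); return e.max(1)-.0405
s=least_squares(sq,[.6145,-.035,-.17],loss="soft_l1",f_scale=.001); print("sq",len(q),s.x.round(4),np.median(abs(sq(s.x))))
```

```text
w3 511 [ 0.5349 -0.0931  0.0393] [94 97 86 41 31 37 56 69]
w2 366 [ 0.5352 -0.0936  0.0393] [85 90 68 11  6 35 43 28]
t3 109 [ 0.5358 -0.095   0.0391] [16 19 26 14  0  0 17 17]
w5 799 [ 0.535  -0.0939  0.0395] [124 165 154  66  48  95  79  68]
sq 744 [ 0.6149 -0.0335 -0.1568] 0.00146918845852477
```

{"api": "drive_tool", "payload": {"targets": [[0,0,0.15,0,0,0],[0,0,0.4,0,0,0],[0,0,0.7,0,0,0],[0,0,0.9,0,0,0],[0,0,0.9,0,0,0]]}}

```text
t: 31.9
eef_pos: [0.5262, 0.3119, 0.2388]
ee_rot: [-3.141, -0.0, -0.33]
force: [0.3, 0.2, -2.0]
width: 0.037
```

{"api": "drive_tool", "payload": {"targets": [[0,-0.2,0.6,0,0,0],[0.02,-0.5,0.4,0,0,0],[0.02,-0.75,0.05,0,0,0],[0.02,-0.9,0,0,0,0],[0.02,-0.9,0,0,0,0]]}}

```text
t: 32.52
eef_pos: [0.5289, 0.1799, 0.2789]
ee_rot: [3.141, 0.0, -0.33]
force: [0.4, -0.2, -2.0]
width: 0.0374
```

{"api": "drive_tool", "payload": {"targets": [[0.02,-0.95,0,0,0,0],[0.02,-0.95,0,0,0,0],[0.02,-0.95,0,0,0,0],[0.02,-0.95,0,0,0,0],[0.02,-0.95,0,0,0,0]]}}

```text
t: 33.15
eef_pos: [0.5326, -0.0102, 0.279]
ee_rot: [3.142, 0.0, -0.33]
force: [0.0, 0.8, -2.3]
width: 0.0375
```

{"api": "drive_tool", "payload": {"targets": [[0.02,-0.8,0,0,0,0],[0.02,-0.7,0,0,0,0],[0.02,-0.45,0,0,0,0],[0,-0.15,-0.3,0,0,0],[0,0,-0.5,0,0,0]]}}

```text
t: 33.78
eef_pos: [0.5358, -0.0924, 0.2463]
ee_rot: [-3.141, -0.001, -0.33]
force: [-0.4, 0.1, -2.2]
width: 0.0374
```

{"api": "drive_tool", "payload": {"targets": [[-0.01,-0.02,-0.8,0,0,0],[0,0,-0.8,0,0,0],[0,0,-0.6,0,0,0],[0,0,-0.4,0,0,0],[0,0,-0.25,0,0,0]]}}

```text
t: 34.4
eef_pos: [0.5352, -0.0928, 0.1319]
ee_rot: [3.141, 0.001, -0.329]
force: [-0.3, -0.3, -1.3]
width: 0.0376
```

{"api": "drive_tool", "payload": {"targets": [[0,0,-0.1,0,0,0],[0,0,-0.05,0,0,0],[0,0,0,0,0,0]]}}

```text
t: 34.78
eef_pos: [0.5357, -0.093, 0.1272]
ee_rot: [-3.141, -0.001, -0.33]
force: [-0.5, -0.1, -3.0]
width: 0.0371
```

{"api": "drive_tool", "payload": {"targets": [[0,0,-0.07,0,0,0],[0,0,-0.06,0,0,0],[0,0,-0.04,0,0,0],[0,0,0,0,0,0]]}}

```text
t: 35.28
eef_pos: [0.5353, -0.093, 0.1198]
ee_rot: [3.141, 0.0, -0.33]
force: [-0.3, -0.4, -2.4]
width: 0.0373
```

{"api": "drive_tool", "payload": {"targets": [[0,0,-0.025,0,0,0],[0,0,0,0,0,0]]}}

```text
t: 35.52
eef_pos: [0.5354, -0.093, 0.1189]
ee_rot: [3.142, 0.0, -0.33]
force: [-0.1, 0.1, -2.0]
width: 0.0372
```

{"api": "drive_tool", "payload": {"targets": [[0,0,-0.02,0,0,0],[0,0,0,0,0,0]]}}

```text
t: 35.78
eef_pos: [0.5354, -0.093, 0.1181]
ee_rot: [3.142, 0.0, -0.33]
force: [0.3, 0.6, -2.7]
width: 0.0374
```

{"api": "drive_tool", "payload": {"targets": [[0,0,-0.01,0,0,0],[0,0,0,0,0,0]]}}

```text
t: 36.02
eef_pos: [0.5356, -0.0931, 0.118]
ee_rot: [3.142, -0.0, -0.33]
force: [-0.6, 0.2, -0.2]
width: 0.0374
```

{"api": "drive_tool", "payload": {"targets": [[0,0,-0.01,0,0,0],[0,0,0,0,0,0]]}}

```text
t: 36.28
eef_pos: [0.5358, -0.0932, 0.118]
ee_rot: [-3.142, -0.001, -0.33]
force: [-1.7, -0.4, 5.3]
width: 0.0375
```

{"api": "drive_tool", "payload": {"targets": [[0,0,0,0,0,0],[0,0,0,0,0,0],[0,0,0,0,0,0]], "claw": 0.75}}

```text
t: 36.65
eef_pos: [0.5354, -0.0929, 0.1172]
ee_rot: [-3.142, 0.0, -0.33]
force: [0.1, -0.3, -0.4]
width: 0.0613
```

{"api": "drive_tool", "payload": {"targets": [[0,0,0.3,0,0,0],[0,0,0.8,0,0,0],[0,0,0.9,0,0,0],[-0.1,0.3,0.8,0,0,0],[-0.27,0.9,0,0,0,0]]}}

```text
t: 37.28
eef_pos: [0.5223, -0.0452, 0.233]
ee_rot: [-3.139, -0.005, -0.332]
force: [0.2, 1.1, -1.4]
width: 0.0658
```

{"api": "drive_tool", "payload": {"targets": [[-0.29,0.98,0,0,0,0],[-0.29,0.98,0,0,0,0],[-0.29,0.98,0,0,0,0],[-0.29,0.98,0,0,0,0],[-0.29,0.98,0,0,0,0]]}}

```text
t: 37.9
eef_pos: [0.4622, 0.1523, 0.2304]
ee_rot: [-3.141, -0.001, -0.33]
force: [0.6, 0.4, -0.8]
width: 0.0656
```

{"api": "drive_tool", "payload": {"targets": [[-0.29,0.98,0,0,0,0],[-0.29,0.98,0,0,0,0],[-0.29,0.98,0,0,0,0],[-0.29,0.98,0,0,0,0],[-0.17,0.68,0,0,0,0]]}}

```text
t: 38.52
eef_pos: [0.4089, 0.3367, 0.2303]
ee_rot: [-3.141, -0.0, -0.329]
force: [0.1, -0.3, -0.6]
width: 0.0659
```

{"api": "drive_tool", "payload": {"targets": [[0,0,-0.4,0,0,0],[0,0,-0.8,0,0,0],[0,0,-0.8,0,0,0],[0,0,-0.5,0,0,0],[0,0,-0.2,0,0,0]]}}

```text
t: 39.15
eef_pos: [0.4091, 0.3336, 0.1202]
ee_rot: [3.139, 0.001, -0.33]
force: [-0.0, -0.6, 0.0]
width: 0.0657
```

{"api": "drive_tool", "payload": {"targets": [[0,0,-0.13,0,0,0],[0,0,0,0,0,0]]}}

```text
t: 39.4
eef_pos: [0.4096, 0.335, 0.1165]
ee_rot: [-3.141, -0.0, -0.33]
force: [0.1, 0.1, -0.1]
width: 0.0658
```

{"api": "drive_tool", "payload": {"targets": [[0,0,0,0,0,0],[0,0,0,0,0,0],[0,0,0,0,0,0],[0,0,0,0,0,0],[0,0,0,0,0,0]], "claw": 0.3, "newtons": 45}}

```text
t: 40.02
eef_pos: [0.4095, 0.3352, 0.1164]
ee_rot: [-3.141, -0.0, -0.33]
force: [-0.4, 0.8, 2.7]
width: 0.0371
```

{"api": "drive_tool", "payload": {"targets": [[0,0,0.15,0,0,0],[0,0,0.4,0,0,0],[0,0,0.7,0,0,0],[0,0,0.9,0,0,0],[0,0,0.9,0,0,0]]}}

```text
t: 40.65
eef_pos: [0.4092, 0.3347, 0.24]
ee_rot: [3.142, 0.0, -0.33]
force: [-0.6, 0.0, -4.8]
width: 0.0376
```

{"api": "drive_tool", "payload": {"targets": [[0.1,-0.2,0.6,0,0,0],[0.27,-0.5,0.45,0,0,0],[0.41,-0.75,0.1,0,0,0],[0.5,-0.9,0,0,0,0],[0.5,-0.9,0,0,0,0]]}}

```text
t: 41.28
eef_pos: [0.4807, 0.2038, 0.2851]
ee_rot: [-3.141, -0.0, -0.329]
force: [2.0, 1.2, -4.8]
width: 0.037
```

{"api": "drive_tool", "payload": {"targets": [[0.52,-0.94,0,0,0,0],[0.52,-0.94,0,0,0,0],[0.52,-0.94,0,0,0,0],[0.52,-0.94,0,0,0,0],[0.5,-0.9,0,0,0,0]]}}

```text
t: 41.9
eef_pos: [0.584, 0.0171, 0.285]
ee_rot: [-3.141, -0.0, -0.33]
force: [0.2, 0.9, -3.6]
width: 0.0373
```

{"api": "drive_tool", "payload": {"targets": [[0.42,-0.75,0,0,0,0],[0.25,-0.42,0,0,0,0],[0.1,-0.15,0,0,0,0],[0,0,0,0,0,0]]}}

```text
t: 42.4
eef_pos: [0.6145, -0.034, 0.2842]
ee_rot: [-3.141, 0.0, -0.33]
force: [-0.2, 0.2, -4.8]
width: 0.0375
```

Run:
```python
from h import *
P=look([],"w6"); print(arm.get_state()["eef_pos"])
```

```text
[ 0.6143 -0.0336  0.2842]
```

View pics/w6.png

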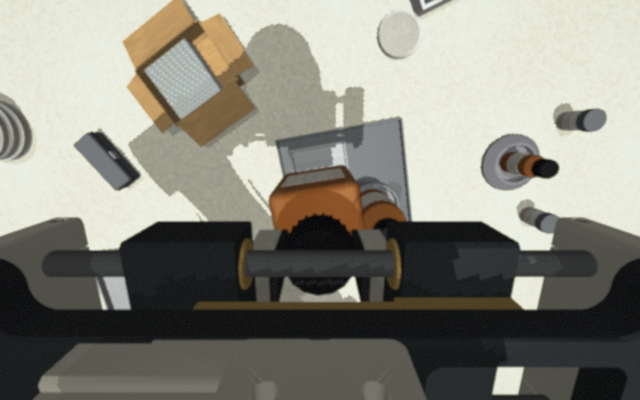

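The wrist view shows the held square bottle's edge, (281,190)–(351,182), parallel to the tray edge within about 2°. The round bottle stands in its dish (382,200) and the oil is upright. I'll lower it.

{"api": "drive_tool", "payload": {"targets": [[0.01,-0.04,-0.3,0,0,0],[0,0,-0.7,0,0,0],[0,0,-0.8,0,0,0],[0,0,-0.8,0,0,0],[0,0,-0.6,0,0,0]]}}

```text
t: 43.08
eef_pos: [0.6139, -0.0352, 0.1541]
ee_rot: [3.141, 0.002, -0.329]
force: [0.4, -0.1, -3.2]
width: 0.0372
```

{"api": "drive_tool", "payload": {"targets": [[0,0,-0.35,0,0,0],[0,0,-0.2,0,0,0],[0,0,-0.1,0,0,0],[0,0,-0.05,0,0,0],[0,0,0,0,0,0]]}}

```text
t: 43.7
eef_pos: [0.6153, -0.0358, 0.1286]
ee_rot: [-3.141, -0.001, -0.33]
force: [-0.8, 0.9, -4.5]
width: 0.0371
```

{"api": "drive_tool", "payload": {"targets": [[0,0,-0.07,0,0,0],[0,0,-0.06,0,0,0],[0,0,-0.04,0,0,0],[0,0,-0.02,0,0,0],[0,0,0,0,0,0]]}}

```text
t: 44.32
eef_pos: [0.615, -0.0358, 0.1205]
ee_rot: [3.141, 0.0, -0.33]
force: [0.5, 0.3, -4.2]
width: 0.037
```

{"api": "drive_tool", "payload": {"targets": [[0,0,-0.015,0,0,0],[0,0,0,0,0,0]]}}

```text
t: 44.58
eef_pos: [0.615, -0.0358, 0.12]
ee_rot: [-3.142, 0.0, -0.33]
force: [-0.4, -0.5, -4.8]
width: 0.0368
```

{"api": "drive_tool", "payload": {"targets": [[0,0,-0.01,0,0,0],[0,0,0,0,0,0]]}}

```text
t: 44.82
eef_pos: [0.615, -0.0358, 0.1195]
ee_rot: [3.142, 0.0, -0.33]
force: [0.7, 0.6, -4.1]
width: 0.0373
```

{"api": "drive_tool", "payload": {"targets": [[0,0,-0.015,0,0,0],[0,0,0,0,0,0]]}}

```text
t: 45.08
eef_pos: [0.615, -0.0358, 0.1189]
ee_rot: [3.142, -0.0, -0.33]
force: [-0.7, 0.4, -3.6]
width: 0.0369
```

{"api": "drive_tool", "payload": {"targets": [[0,0,-0.01,0,0,0],[0,0,0,0,0,0]]}}

```text
t: 45.32
eef_pos: [0.6152, -0.0359, 0.119]
ee_rot: [-3.142, -0.0, -0.33]
force: [-0.5, -0.1, -0.3]
width: 0.0374
```

{"api": "drive_tool", "payload": {"targets": [[0,0,-0.01,0,0,0],[0,0,0,0,0,0]]}}

```text
t: 45.58
eef_pos: [0.6153, -0.0359, 0.1189]
ee_rot: [-3.141, -0.001, -0.33]
force: [-3.2, 0.5, 6.2]
width: 0.0374
```

{"api": "drive_tool", "payload": {"targets": [[0,0,0,0,0,0],[0,0,0,0,0,0],[0,0,0,0,0,0]], "claw": 0.75}}

```text
t: 45.95
eef_pos: [0.6151, -0.0358, 0.118]
ee_rot: [-3.142, -0.0, -0.33]
force: [-0.5, 0.1, -0.7]
width: 0.0615
```

{"api": "drive_tool", "payload": {"targets": [[0,0,0.3,0,0,0],[0,0,0.8,0,0,0],[0,0,0.9,0,0,0],[0,0.1,0.9,0,0,0],[-0.4,0.7,0.3,0,0,0]]}}

```text
t: 46.58
eef_pos: [0.6005, -0.0043, 0.2495]
ee_rot: [-3.14, -0.004, -0.332]
force: [0.6, 0.9, -0.5]
width: 0.0658
```

{"api": "drive_tool", "payload": {"targets": [[-0.5,0.9,0,0,0,0],[-0.5,0.9,0,0,0,0],[-0.4,0.7,0,0,0,0],[-0.2,0.3,0,0,0,0],[0,0,0,0,0,0]]}}

```text
t: 47.2
eef_pos: [0.5349, 0.1087, 0.2469]
ee_rot: [-3.141, -0.001, -0.328]
force: [-0.0, 0.1, 0.4]
width: 0.0659
```

Run:
```python
from h import *
P=look(["round_mid","square_mid","squat_jar_mid"],"w7")
cap(P,(.5355,-.092),.135,.155,.03);cap(P,(.615,-.036),.135,.155,.03)
im,d=save("side","s7")
for n in ["round_mid","square_mid","oil_mid","squat_jar_mid","vial_a_mid"]: print(n,[(W("side",r["point"]).round(4),round(r["score"],2)) for r in arm.landmark_of(n,"side")[:2]])
w=cv2.imread("pics/w7.png")[:230]; s=cv2.resize(im[120:290,270:470,::-1],None,fx=2,fy=2,interpolation=cv2.INTER_CUBIC)
o=np.zeros((570,640,3),np.uint8); o[:230]=w; o[230:570,:400]=s; cv2.imwrite("pics/c7.png",o)
```

```text
round_mid [(array([ 0.5361, -0.0942,  0.0708]), 0.67)]
square_mid [(array([ 0.6123, -0.0377,  0.0752]), 0.83)]
squat_jar_mid [(array([0.5245, 0.0004, 0.0199]), 0.88)]
cap 1667 [ 0.5362 -0.0913  0.1429] circ 0.5355 -0.093 0.02
cap 1851 [ 0.6151 -0.0336  0.1426] circ 0.615 -0.0351 0.0202
round_mid [(array([ 0.5347, -0.0964,  0.0741]), 0.73), (array([ 0.5314, -0.3152, -0.0007]), 0.71)]
square_mid [(array([ 0.6098, -0.0344,  0.0746]), 0.85)]
oil_mid [(array([ 0.5347, -0.3175,  0.0469]), 0.89), (array([ 0.5324, -0.0958,  0.0751]), 0.25)]
squat_jar_mid [(array([ 0.5218, -0.0003,  0.021 ]), 0.64)]
vial_a_mid [(array([ 0.567 , -0.4067,  0.0287]), 0.55)]
```

View pics/c7.png

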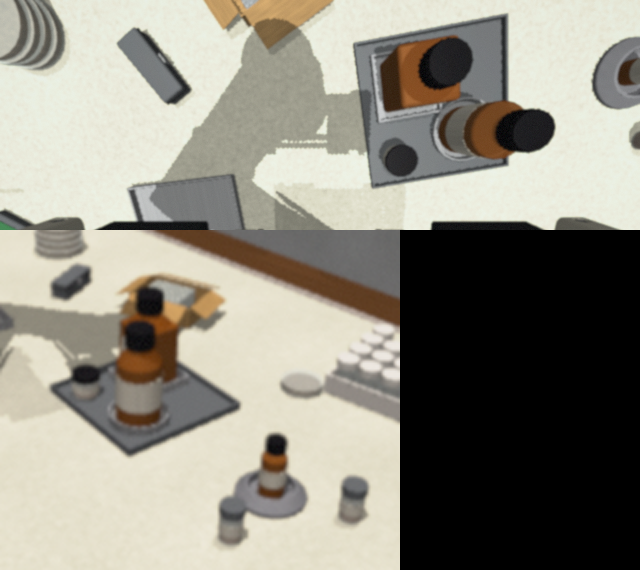

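The final view shows both tall bottles upright in their own dishes, with cap-top heights matching the start within 1 mm. The oil is upright in its holder, and the jar and vials haven't moved. The arm is clear, so I'm handing in.

```bash
python3 -c "
from station import arm
print(arm.job_done())"
```

```text
the job is handed in; nothing more can be done
None
```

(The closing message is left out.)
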